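Slide a loaded mould carrier over the sill into its cooling dock

ROBOT

A 7-joint arm with a two-finger parallel gripper is mounted at the origin on a cart in front of the work surface, level with it; the furniture and walls round the work are solid. World frame = base frame: x ahead of the robot, y to its left, z up, the work surface at z = 0. Lengths are in mm, angles in rad, forces in N, time in s.
With the tool pointing down it reaches from about 400 to 850 mm from the base axis. Payload 10.4 kg.
Tool frame: the origin (TCP) lies at the centre of the arm's flange, where the gripper is bolted on; the fingertips stand 173 mm ahead of it and the grasp point (between the pads) lies 155 mm ahead of it; z points along the fingers, y is the line along which they close (so a half turn about z gives the same grasp; the last joint's range is limited). The gripper opens to 85 mm and grips with 20 to 120 N. Pads are 22 mm wide; open, the fingers measure 114 mm over their backs; the gripper's body (76 mm by 85 mm) begins 54 mm behind the grasp point. The pads swing forward as they close: fully open they stand 13 mm farther back than shut.
Start: joints at [1.323, 0.332, -0.065, 1.46, 0.022, 1.35, -0.088], TCP at [139.333, -609.277, 404.738] pointing down, gripper open.
Joint ranges: [-2.6, 2.6], [-0.5, 2.12], [-1.47, 1.34], [0.16, 2.42], [-1.27, 4.41], [0.06, 2.06], [-2.6, 2.6]. Speed limits (rad/s): [2.22, 2.22, 2.79, 2.79, 3.14, 3.14, 3.14].

INTERFACE

Orientations are given as a unit quaternion [w, x, y, z].
In Python, from station import read_state, get_image, camera_info, sign_off gives the robot as it stands.
- The arm moves only by the tool carry_out, never from a script. Its argument "moves" is a list of rows, each a list of 5 numbers: the shift along the tool's x, y, z in cm, then the turn about the tool's z in rad, then the opening, from 0 (shut) to 1 (fully open). A call has 1 to 10 rows; each row shifts and turns the commanded pose from where the row before left it, along the tool's axes as they then stand; what a row does not reach is not made up. A row lasts 1/12 s, in which the tool goes at most 41.7 mm and 7.16 degrees, less where a joint would pass 70% of its speed; a pose out of reach is approached as far as the arm can. A call with a gripper value outside its range is refused whole. The fingers move at their own pace and stop on an object; "grip_force" is the grip in N (left out, the last holds). Time passes only in rows, so rows that do not move let the fingers close. It gives the time, the measured TCP pose, the force, the opening and the grip force at its end, in the units of the state.
- read_state(): the state, without advancing time (a new reading comes with each control period).
- get_image(name): name is "scene" or "top"; returns the picture (384x512x3 uint8, red, green, blue); there is no depth.
- camera_info(name): a dict with "camera_matrix" (3x3 intrinsics, pixels), "eye" and "rotation" of the camera in the world. Camera axes: x right, y up, looking along -z (the intrinsics and any distortion apply to the point x, -y, -z); pixel columns grow to the right and rows downward; lengths in mm; the calibration is good to about 2 mm. A picture is of the moment at which its call begins. camera_info takes no time and is no camera call.
- sign_off(): hands the job in; it is judged then, once.
The state is a dict: "t": time; "qpos": joint angles; "joint_vel": joint speeds; "tau": joint torques, N m; "ee_pos": TCP position; "tool_rot": TCP orientation; "wrist_force": force on the tool from outside, world axes, zero at the start; "ft_torque": the same for the moment, N m; "grip_width": finger opening in mm; "grasp_force": force on a finger pad.
Only numpy, scipy, OpenCV 4.12 (cv2) and the standard library are available. Lean on these libraries where they do the work, as an engineer would, in place of code of your own. Each camera call takes 0.05 s, during which the arm holds its last target. There are 200 camera calls.

TASK

Move the wooden carrier, with the candle mould in it, into the cooling dock without carrying it: raise just its leading edge over the metal sill by the upright grip meant for that, with its rear edge staying down on the bench, then push it on until it drops in flat behind the sill, and seat it squarely home with a gentle but firm press against the rubber stop pad. Ram neither the sill nor the stop, keep the mould upright in the carrier, and leave the pliers, thermometer, cup and tin where they are.

Things in the scene. Friction and masses are not known exactly. Their poses are not given: they have to be found in the camera images.
- dock: Cooling dock fixed to the bench: plywood floor 225 mm long, 150 wide, top 6 mm above the bench, open sides, a metal sill across its near end, a stop at its far end. Origin: on the bench (z = 0) under the middle of the sill. x: horizontal, the direction the carrier is pushed in, from sill to stop; y: left of that, along the sill; z up. The floor runs from x = 0 to 225 mm.
- sill: The dock's raised threshold: aluminium bar along the dock's y, 146 mm long, 14 mm wide (dock x -7 to +7 mm), half-round top 14 mm above the bench, so 8 mm above the dock's floor. Fixed. Same origin and axes as the dock. Must not be rammed: pushing the carrier at it with its leading edge down jams; limit 30 N.
- stop_block: Aluminium bracket across the dock's far end (dock x 201-223 mm, 54 mm high, knob to 66). Origin and axes as the dock. It carries a rubber-faced pad 70 mm wide, 16-46 mm above the bench, rigidly clamped at a setting that varies and is not reported: its face is anywhere from dock x = 173 to 184 mm (6-17 mm play for the 160 mm carrier). Feel for it: press with 3 to 30 N.
- carrier: Loose open wooden box (0.28-0.46 kg; the mould adds 0.24) 160 mm long (x), 110 wide (y), end walls 42 mm high, 8 thick, sides 40 high, base 8 thick. Origin: centre of underside; +x to its leading end (toward the dock), z up. It starts on the bench in front of the sill, leading edge 10-40 mm short of it, up to 12 mm aside and 0.1 rad askew.
- lead_edge (a point): Middle of the carrier's lower leading edge (carrier x = +80 mm, z = 0).
- tail_edge (a point): Middle of the carrier's lower rear edge (carrier x = -80 mm, z = 0). The rear wall above it is flat, 110 mm wide and 42 mm high, and free for pushing. Once half-way over, friction of the pushing fingers on this wall can hold the rear down and wedge the carrier on the sill, and the force climbs: then ease off a few mm, let it tip forward, and push on.
- grip (a point): Point at which to hold the carrier's upright wooden grip, on the carrier's centre line (carrier x = +58 mm, z = 70 mm). The grip is a fin fixed to the carrier, 12 mm thick across (carrier y), 26 mm long along x (45 to 71 mm), rising from the base to 86 mm. Pinched across its thickness it hardly pivots between the pads: tilt the gripper with the carrier, about its rear edge.
- mould: Loose silicone candle mould, round, 68 mm across, 78 mm high, 0.24 kg, standing in the carrier between cleats, its centre about 3 mm behind the carrier's centre, its foot 8 mm above the carrier's underside, so its top stands 86 mm above the bench. Origin: centre of its foot, z up.
- pliers: Bystander: red-sleeved pliers lying flat on the robot's side of the dock, 172 x 54 x 12 mm. Origin: centre of underside.
- thermometer: Bystander: white probe thermometer lying flat on the robot's side of the carrier, 203 x 22 x 16 mm. Origin: centre of underside.
- steel_cup: Bystander: open steel cup 64 mm across, 71 mm high, standing to the far right. Origin: centre of underside.
- wick_tin: Bystander: closed tinplate box 77 x 124 x 48 mm to the right. Origin: centre of underside.
Things that resemble listed ones, but are neither listed nor needed, are in the scene too. What is shaped like the mould but blue or green is not meant.

How it is judged (in metres and radians):
On the way, in this order (a step that is already met when the one before it is completed fails the run):
1. the carrier's leading edge is raised over the sill (past the sill's near face, at least 12 mm up) while its rear edge is still down on the bench in front of the sill (less than 7 mm up) (x of lead_edge in the frame of dock above -0.005 m and z of lead_edge in the frame of dock above 0.012 m and height (world z) of tail_edge below 0.007 m and x of tail_edge in the frame of dock below -0.05 m), for 0.2 s.
2. the carrier lies flat behind the sill and is pressed against the stop with more than 3 N (x of tail_edge in the frame of dock above 0.004 m and z of each of tail_edge, lead_edge in the frame of dock below 0.0095 m and y of carrier in the frame of dock between -0.025 and 0.025 m and angle between the x axis of carrier and the x axis of dock, either way round below 0.14 rad and angle between carrier's own z axis and vertical below 0.06 rad and contact force between carrier and stop_block above 3 N), for 0.2 s.
At the end, for the whole second after the job is handed in: The carrier rests flat on the dock floor, its rear edge at least 4 mm past the sill's centre line, both lower edges under 9.5 mm above the bench, within 25 mm of the dock's centre line and 0.14 rad of square; the mould stands upright (0.25 rad) in its place (20 mm) (x of tail_edge in the frame of dock above 0.004 m and z of each of tail_edge, lead_edge in the frame of dock below 0.0095 m and y of carrier in the frame of dock between -0.025 and 0.025 m and angle between the x axis of carrier and the x axis of dock, either way round below 0.14 rad and angle between carrier's own z axis and vertical below 0.06 rad and linear speed of carrier below 0.02 m/s and angle between mould's own z axis and vertical below 0.25 rad and horizontal distance between mould and carrier below 0.02 m and height (world z) of mould below 0.022 m); the robot touches nothing.
It fails at once if the carrier is carried (rear edge more than 40 mm above the bench) or tipped more than 0.35 rad (height (world z) of tail_edge above 0.04 m or angle between carrier's own z axis and vertical above 0.35 rad).
It fails at once if the stop is rammed (more than 30 N) (contact force between carrier and stop_block above 30 N).
It fails at once if the sill is rammed (more than 30 N) (contact force between carrier and sill above 30 N).
It fails at once if the mould topples (angle between mould's own z axis and vertical above 0.6 rad).
It fails at once if the pliers, thermometer, cup or tin is moved more than 20 mm (distance of any of pliers, thermometer, steel_cup, wick_tin from where it was at the start of the episode above 0.02 m).
It also fails if it takes over 61 s, if anything falls off the work surface, if the arm or the gripper's body presses on something with over 40 N, if the wrist force passes 120 N, or if a joint passes its speed limit or range.

## Working session

There is one attempt and no reset: what is moved stays moved. The work goes in short steps, Python scripts to look and compute and a tool call to move; the robot and the scene stay as the last step left them, time stands still between calls to the robot, and variables do not carry over. Pictures are saved under pics/ and viewed, at most 10 in all, crops included, and the job is handed in when it is done.

Besides the shell and the picture viewer there is one more tool, called after "Call:" as a command line: name --pt "numbers of a row" for each row, then --argument value for the rest. carry_out: Moves the arm, as the interface text tells. Its arguments: {"type":"object","properties":{"moves":{"type":"array"},"grip_force":{"type":"number"}},"required":["moves"]}

```bash
ls; mkdir -p pics
python3 - <<'E'
from station import *
import cv2, json
s=read_state(); print(s)
for n in("scene","top"):
    im=get_image(n); cv2.imwrite(f"pics/{n}0.png",im[:,:,::-1]); c=camera_info(n); print(n,c)
E
```

```text
pics
{'t': 0.0, 'qpos': array([ 1.32338813,  0.33285903, -0.06471915,  1.46096148,  0.02158879,
        1.34991117, -0.08850352]), 'joint_vel': array([ 0.00047489,  0.00113177, -0.00047634,  0.00046802, -0.00147746,
       -0.00100678,  0.00037218]), 'tau': array([-5.88088242e-04, -6.25444007e+01,  4.86669329e-02, -3.91608739e+01,
        1.61418202e-02,  9.94781993e-03, -1.22779900e-05]), 'ee_pos': array([ 139.31093955, -609.13354173,  403.91419366]), 'tool_rot': array([-7.14042110e-04,  9.93687169e-01,  1.12184177e-01, -1.06536055e-04]), 'wrist_force': array([-0.49041812,  0.38703613, -0.42462082]), 'ft_torque': array([ 0.0202039 , -0.00841945, -0.00068567]), 'grasp_force': 0.0, 'grip_width': 85.15807529494082}
scene {'camera_matrix': array([[387.82121825,   0.        , 251.44216006],
       [  0.        , 387.82121825, 193.80816935],
       [  0.        ,   0.        ,   1.        ]]), 'eye': array([ 250.87183808, -697.73735693,  779.72213112]), 'rotation': array([ 0.91793685,  0.32177667, -0.07031642, -0.22114999])}
top {'camera_matrix': array([[396.61319731,   0.        , 257.98958677],
       [  0.        , 396.61319731, 194.01952619],
       [  0.        ,   0.        ,   1.        ]]), 'eye': array([ 354.68287374, -208.06190787, 1168.71655869]), 'rotation': array([ 0.71530914,  0.04329083, -0.05321448, -0.69543292])}
```

View pics/scene0.png

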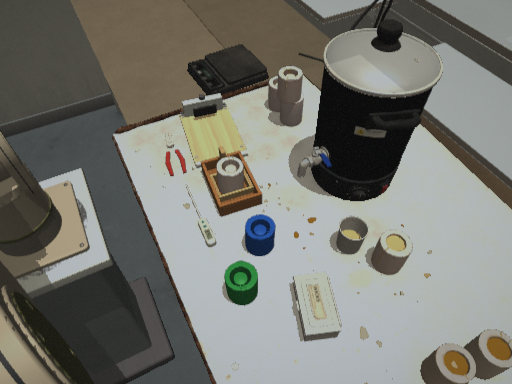

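View pics/top0.png

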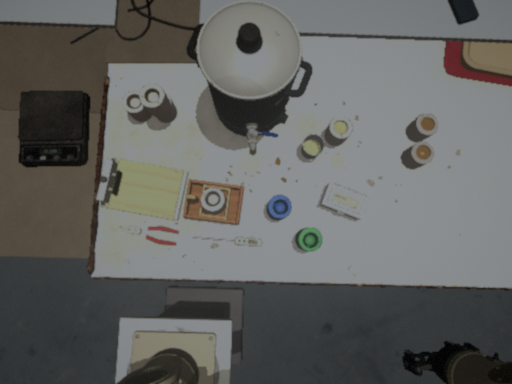

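The scene shows the dock at top-view (145,190), its sill near (183,195), and the stop at (112,183). The carrier with the grey mould is at (213,202).
Mould look-alikes in the top view: blue (279,207), green (309,239), grey pair (137,100)/(152,97), wax-filled (338,130), (426,123), (421,153). I choose the grey one at (213,200), inside the wooden carrier. Next is a close crop to check it.

```bash
cat > h.py <<'E'
import numpy as np, cv2
from station import *
from scipy.spatial.transform import Rotation as R
def Rq(q): return R.from_quat([q[1],q[2],q[3],q[0]]).as_matrix()
def ray(n,px,z):
    c=camera_info(n);K=c['camera_matrix'];u,v=px
    d=Rq(c['rotation'])@np.array([(u-K[0,2])/K[0,0],-(v-K[1,2])/K[1,1],-1.])
    e=c['eye'];return e+d*(z-e[2])/d[2]
def proj(n,P):
    c=camera_info(n);K=c['camera_matrix'];p=Rq(c['rotation']).T@(np.array(P)-c['eye'])
    return np.array([K[0,0]*p[0]/-p[2]+K[0,2],K[1,1]*p[1]/p[2]+K[1,2]])
E
python3 - <<'E'
from h import *
a=cv2.imread('pics/top0.png')[150:255,95:260]; b=cv2.imread('pics/scene0.png')[85:225,150:290]
cv2.imwrite('pics/c1.png',cv2.resize(a,(792,504),interpolation=cv2.INTER_CUBIC))
cv2.imwrite('pics/c2.png',cv2.resize(b,(600,600),interpolation=cv2.INTER_CUBIC))
E
```

```text
(no output)
```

View pics/c1.png

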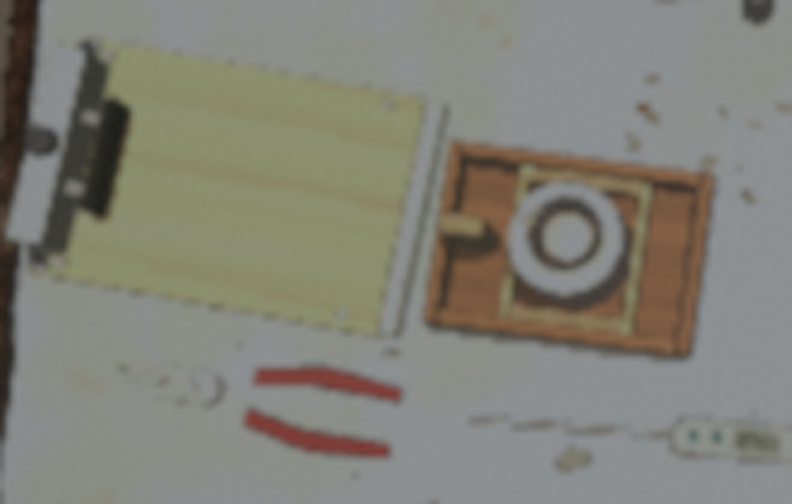

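View pics/c2.png

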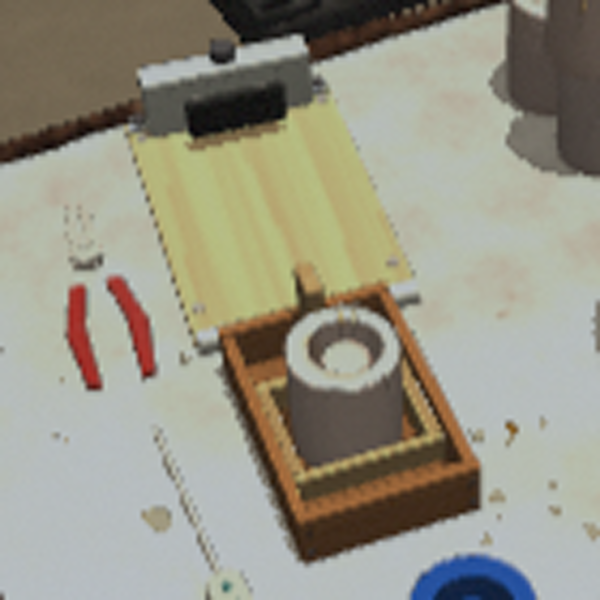

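The crops confirm the grey mould inside the wooden carrier. Crop-1 rim corners are (455,142), (712,175), (690,355), (428,324). The grip fin is at (465,227), and the sill runs from (437,103) to (391,336).

Run:
```python
from h import *
np.set_printoptions(precision=1,suppress=True)
im=cv2.imread('pics/top0.png'); hsv=cv2.cvtColor(im,cv2.COLOR_BGR2HSV)
f=lambda x,y:(95+(x+.5)/4.8-.5,150+(y+.5)/4.8-.5)
C=np.array([ray('top',f(*p),z)for p,z in[((453,142),42),((713,174),42),((691,356),42),((427,325),42)]]);print(C)
print('sides',[np.linalg.norm(C[i]-C[i-1]) for i in range(4)])
c=C.mean(0); ax=(C[0]+C[3]-C[1]-C[2]);print('c',c,'yaw',np.arctan2(ax[1],ax[0]), 'yaw of sides',[np.arctan2(*(C[i]-C[j])[[1,0]]) for i,j in((0,1),(3,2))])
m=((hsv[...,0]<14)&(hsv[...,1]>100)).astype(np.uint8);m[:, :180]=0;m[:,245:]=0;m[:178]=0;m[228:]=0
ct=max(cv2.findContours(m,0,1)[0],key=cv2.contourArea);r=cv2.minAreaRect(ct);b=cv2.boxPoints(r);print(b)
B=np.array([ray('top',p,42)for p in b]);print(B,[np.linalg.norm(B[i]-B[i-1]) for i in range(4)],B.mean(0))
print('grip top ends', [ray('top',f(*p),86) for p in((441,218),(441,236),(478,219),(478,236))])
S=np.array([ray('top',f(*p),12) for p in((430,102),(446,105),(382,335),(400,337))]);print('sill',S,S.mean(0)); s=S[0]+S[1]-S[2]-S[3];print('len',np.linalg.norm(s)/2,'x dir yaw',np.arctan2(s[1],s[0])+np.pi/2)
D=np.array([ray('top',f(*p),6) for p in((425,100),(112,42),(62,277),(380,335))]);print('dock',D,np.arctan2(*(D[1]-D[0])[[1,0]]),np.arctan2(*(D[2]-D[3])[[1,0]]))
print('pad top edge',[ray('top',f(*p),46) for p in((128,108),(106,217))])
```

```text
[[ 547.   -22.3   42. ]
 [ 532.2 -178.5   42. ]
 [ 423.  -169.    42. ]
 [ 436.9  -12.6   42. ]]
sides [np.float64(110.48714493850828), np.float64(156.88490386591982), np.float64(109.6022653436519), np.float64(157.07530874597114)]
c [484.8 -95.6  42. ] yaw 1.4792652272094307 yaw of sides [np.float64(1.4764426254712004), np.float64(1.4820844074132746)]
[[187.  217. ]
 [191.6 180.2]
 [242.4 186.6]
 [237.8 223.4]]
[[ 438.1  -22.2   42. ]
 [ 544.2  -30.    42. ]
 [ 530.1 -176.5   42. ]
 [ 424.1 -166.9   42. ]] [np.float64(145.3415785300352), np.float64(106.45052709335255), np.float64(147.2234342481161), np.float64(106.40831289501864)] [484.1 -98.9  42. ]
grip top ends [array([495.2, -25. ,  86. ]), array([484.8, -25.5,  86. ]), array([495.2, -46.1,  86. ]), array([485.4, -46.6,  86. ])]
sill [[576.7  -2.   12. ]
 [575.1 -11.9  12. ]
 [432.3  19.5  12. ]
 [431.4   8.6  12. ]] [503.8   3.5  12. ]
len 145.5661222451925 x dir yaw 1.4262160649636566
dock [[579.    2.2   6. ]
 [609.7 197.8   6. ]
 [462.5 217.2   6. ]
 [432.6  21.9   6. ]] 1.4148916285678685 1.418847872458468
pad top edge [array([561.1, 171.3,  46. ]), array([495.2, 179.4,  46. ])]
```

Cross-checks: the rim measures 110×157 mm against 110×160, the sill 145.6 against 146, and the grip seen at y≈-37 matches the carrier pose. Moving now, starting with the turn to carrier yaw 1.479.

Call:
carry_out --pt "0 0 0 -0.12 1" --pt "0 0 0 -0.12 1" --pt "0 0 0 -0.12 1" --pt "0 0 0 -0.12 1" --pt "0 0 0 -0.12 1" --pt "0 0 0 -0.12 1" --pt "0 0 0 -0.12 1" --pt "0 0 0 -0.12 1" --pt "0 0 0 -0.12 1" --pt "0 0 0 -0.12 1" --grip_force 20

```text
t: 0.93
ee_pos: [139.3, -609.2, 404.2]
tool_rot: [-0.0, 0.755, 0.656, 0.0]
wrist_force: [-0.2, -0.3, 0.2]
grip_width: 85.3
grasp_force: 0.0
```

Call:
carry_out --pt "0 0 0 -0.054 1" --pt "3.5 1.7 0 0 1" --pt "3.5 1.7 0 0 1" --pt "3.5 1.7 0 0 1" --pt "3.5 1.7 0 0 1" --pt "3.5 1.7 0 0 1" --pt "3.5 1.7 0 0 1" --pt "3.5 1.7 0 0 1" --pt "0 0 0 0 1"

```text
t: 1.68
ee_pos: [284.7, -370.2, 405.0]
tool_rot: [0.0, 0.736, 0.677, 0.001]
wrist_force: [0.8, -0.6, 0.0]
grip_width: 85.3
grasp_force: 0.0
```

```bash
cat >> h.py <<'E'
DO=np.array([503.8,3.5,0]);DY=1.419
def where(tgt=None):
    s=read_state();M=Rq(s['tool_rot']);p=np.array(s['ee_pos']);g=p+M[:,2]*155
    a=DY;Rd=np.array([[np.cos(a),np.sin(a),0],[-np.sin(a),np.cos(a),0],[0,0,1]])
    np.set_printoptions(precision=2,suppress=True)
    print('t',s['t'],'tcp',p,'yaw',np.arctan2(M[1,0],M[0,0]),'z',M[:,2],'grasp',g,'dock',Rd@(g-DO),'F',s['wrist_force'],'w',s['grip_width'],'gf',s['grasp_force'])
    print('q',s['qpos'])
    if tgt is not None: print('shift tool cm',M.T@(np.array(tgt)-g)/10)
    return s
E
python3 -c "
from h import *
where([490.3,-37.8,74])"
```

```text
t 1.6833 tcp [ 284.71 -370.18  404.98] yaw 1.4876800229962255 z [ 0.  0. -1.] grasp [ 284.83 -370.08  249.98] dock [-402.39  159.96  249.98] F [ 0.76 -0.55  0.02] w 85.34550257914448 gf 0.0
q [ 1.25  0.01 -0.43  1.84  0.    1.3   0.74]
shift tool cm [34.81 17.7  17.64]
```

Call:
carry_out --pt "3.5 1.77 0 0.009 1" --pt "3.5 1.77 0 0 1" --pt "3.5 1.77 0 0 1" --pt "3.5 1.77 0 0 1" --pt "3.5 1.77 0 0 1" --pt "3.5 1.77 0 0 1" --pt "3.5 1.77 0 0 1" --pt "3.5 1.77 0 0 1" --pt "3.5 1.77 0 0 1" --pt "3.3 1.77 0 0 1"

```text
t: 2.52
ee_pos: [491.7, -45.7, 404.9]
tool_rot: [0.0, 0.742, 0.671, 0.0]
wrist_force: [0.2, -0.8, -0.4]
grip_width: 85.4
grasp_force: 0.0
```

Call:
carry_out --pt "0 0 3 0 1" --pt "0 0 3 0 1" --pt "0 0 3 0 1" --pt "0 0 2 0 1" --pt "0 0 0 0 1" --pt "0 0 0 0 1"

```text
t: 3.02
ee_pos: [491.0, -47.6, 294.4]
tool_rot: [-0.001, 0.742, 0.671, -0.0]
wrist_force: [0.3, 0.0, 1.3]
grip_width: 85.0
grasp_force: 0.0
```

```bash
python3 -c "
from h import *
where([490.3,-37.8,74])
a=get_image('top')[150:255,95:260]; b=get_image('scene')[85:225,150:290]
o=np.hstack([cv2.resize(a,(495,315)),cv2.resize(b,(300,315))]);cv2.imwrite('pics/p1.png',o[:,:,::-1])"
```

```text
t 3.0167 tcp [491.   -47.65 294.41] yaw 1.4701404962752378 z [-0.  0. -1.] grasp [490.71 -47.51 139.41] dock [-52.4    5.22 139.41] F [0.27 0.03 1.26] w 85.01537100530082 gf 0.0
q [ 0.77  0.24 -0.85  1.9   0.2   1.09 -0.25]
shift tool cm [ 0.96 -0.13  6.54]
```

View pics/p1.png

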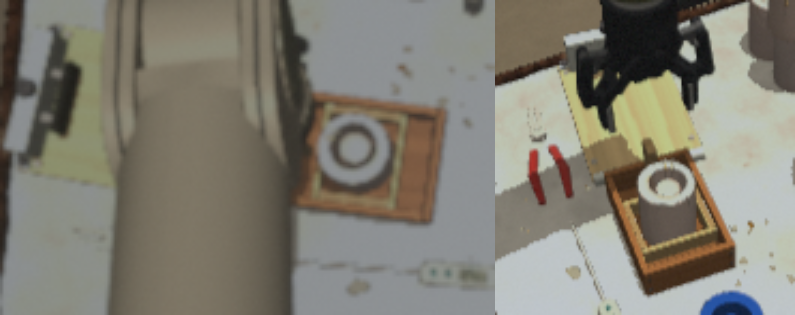

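The gripper straddles the grip fin (scene panel about (650,140)) with both fingers clear of the carrier. I'll correct forward by 9.6 mm, descend and close.

Call:
carry_out --pt "0.95 -0.1 0 -0.009 1" --pt "0 0 2 0 1" --pt "0 0 2 0 1" --pt "0 0 1.5 0 1" --pt "0 0 1 0 1" --pt "0 0 0 0 0.7" --pt "0 0 0 0 0.5"

```text
t: 3.7
ee_pos: [491.5, -37.8, 230.4]
tool_rot: [0.0, 0.739, 0.674, 0.0]
wrist_force: [0.6, -0.8, 0.6]
grip_width: 63.9
grasp_force: 0.0
```

```bash
python3 -c "
from h import *
where([490.3,-37.8,74])"
```

```text
t 3.7 tcp [491.5  -37.76 230.42] yaw 1.4792844990803495 z [ 0.  0. -1.] grasp [491.58 -37.76  75.42] dock [-42.63   5.84  75.42] F [ 0.58 -0.81  0.56] w 63.928822887422925 gf 0.0
q [ 0.71  0.33 -0.82  1.96  0.29  0.97 -0.34]
shift tool cm [-0.02 -0.13  0.14]
```

Call:
carry_out --pt "0 -0.05 0 0 0.3" --pt "0 0 0 0 0.2" --pt "0 0 0 0 0.1" --pt "0 0 0 0 0" --pt "0 0 0 0 0" --pt "0 0 0 0 0" --pt "0 0 0 0 0" --pt "0 0 0 0 0" --grip_force 20

```text
t: 4.37
ee_pos: [490.9, -38.2, 230.3]
tool_rot: [0.0, 0.739, 0.674, 0.0]
wrist_force: [-3.3, 0.0, 6.3]
grip_width: 11.7
grasp_force: 22.9
```

Call:
carry_out --pt "-0.1 0 -0.2 0 0" --pt "-0.1 0 -0.2 0 0" --pt "-0.1 0 -0.2 0 0" --pt "-0.1 0 -0.2 0 0" --pt "0 0 0 0 0" --pt "0 0 0 0 0"

```text
t: 4.87
ee_pos: [490.3, -42.3, 237.7]
tool_rot: [0.0, 0.739, 0.674, -0.0]
wrist_force: [0.7, -0.9, -5.0]
grip_width: 11.3
grasp_force: 19.7
```

```bash
python3 -c "
from h import *
print(where()['ft_torque'])
a=get_image('top')[150:255,95:260]; b=get_image('scene')[130:220,190:280]
o=np.hstack([cv2.resize(a,(330,210)),cv2.resize(b,(450,450))[:210]]) if 0 else cv2.resize(b,(600,600),interpolation=2);cv2.imwrite('pics/p2.png',o[:,:,::-1])"
```

```text
t 4.8667 tcp [490.26 -42.29 237.7 ] yaw 1.4784808464410728 z [-0. -0. -1.] grasp [490.25 -42.33  82.7 ] dock [-47.35   6.46  82.7 ] F [ 0.72 -0.92 -4.95] w 11.294978697958026 gf 19.72988247871399
q [ 0.73  0.32 -0.82  1.95  0.28  0.98 -0.32]
[-0.02 -0.    0.  ]
```

View pics/p2.png

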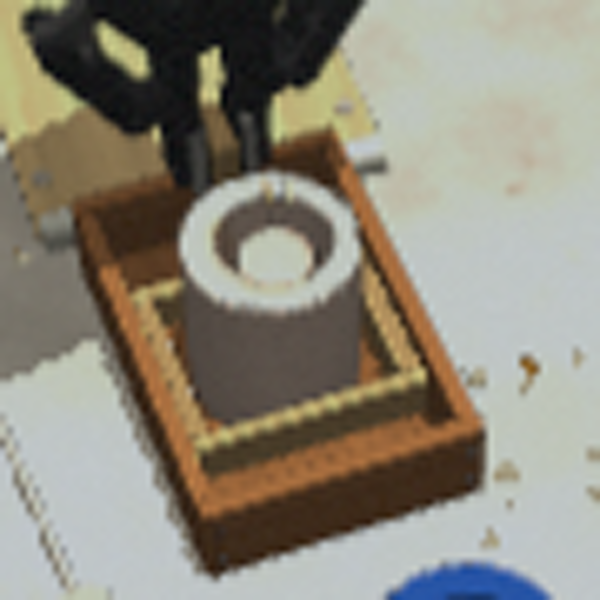

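The rear bottom corners are at full-image (222,216) and (263,203.5). Before the lift they were (222,216) and (261.5,203.5), so the rear is still down while the front rises, and the wrist moment is about 0, so the grip pivots freely. I'll raise it further.

Call:
carry_out --pt "-0.1 0 -0.2 0 0" --pt "-0.1 0 -0.2 0 0" --pt "-0.1 0 -0.2 0 0" --pt "-0.1 0 -0.2 0 0" --pt "0 0 -0.2 0 0" --pt "0 0 0 0 0" --pt "0 0 0 0 0"

```text
t: 5.55
ee_pos: [490.1, -45.9, 248.0]
tool_rot: [0.0, 0.739, 0.674, 0.0]
wrist_force: [0.1, 0.1, -4.4]
grip_width: 12.0
grasp_force: 19.7
```

```bash
python3 -c "
from h import *
print(where()['ft_torque'])
b=get_image('scene')[130:220,190:280]
cv2.imwrite('pics/p3.png',cv2.resize(b,(600,600),interpolation=2)[:,:,::-1])"
```

```text
t 5.55 tcp [490.08 -45.95 247.97] yaw 1.4788972575158956 z [ 0. -0. -1.] grasp [490.18 -45.96  92.97] dock [-50.95   5.99  92.97] F [ 0.15  0.09 -4.36] w 11.965415040401837 gf 19.748087525367737
q [ 0.74  0.3  -0.83  1.95  0.26  1.   -0.3 ]
[ 0.11 -0.01 -0.06]
```

View pics/p3.png

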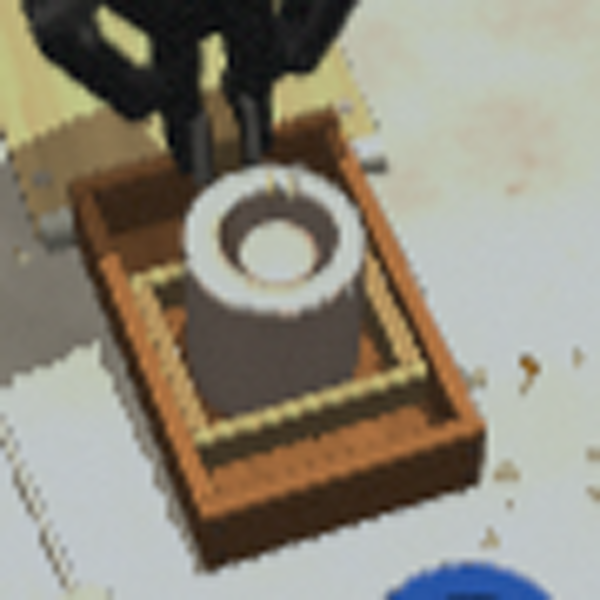

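The front rim is up by about 3.4 px while the rear corners, (210,570) and (485,487) in the crop, moved less than 1 px. The lead edge is about 20 mm up and clear of the sill. I'll drag forward over the sill while squaring up to the dock.

Call:
carry_out --pt "0.4 0 0 0.01 0" --pt "0.5 0 0 0.01 0" --pt "0.5 0 0 0.01 0" --pt "0.5 0 0 0.01 0" --pt "0.5 0 0 0.01 0" --pt "0.5 0 0 0.01 0" --pt "0.3 0 0 0 0" --pt "0 0 0 0 0" --pt "0 0 0 0 0" --pt "0 0 0 0 0"

```text
t: 6.43
ee_pos: [494.0, -13.9, 247.9]
tool_rot: [-0.0, 0.759, 0.652, 0.0]
wrist_force: [0.5, 2.3, -2.2]
grip_width: 11.7
grasp_force: 20.0
```

```bash
python3 -c "
from h import *
print(where()['ft_torque'])
a=get_image('top')[150:255,95:260]
b=get_image('scene')[110:220,180:290]
cv2.imwrite('pics/p4t.png',cv2.resize(a,None,fx=4.8,fy=4.8,interpolation=2)[:,:,::-1])
cv2.imwrite('pics/p4.png',cv2.resize(b,(600,600),interpolation=2)[:,:,::-1])"
```

```text
t 6.4333 tcp [493.97 -13.9  247.89] yaw 1.419193876676798 z [ 0.  0. -1.] grasp [494.04 -13.8   92.89] dock [-18.58   7.03  92.89] F [ 0.47  2.34 -2.21] w 11.748657795324375 gf 20.042306184768677
q [ 0.68  0.31 -0.83  1.94  0.27  1.   -0.43]
[ 0.45  0.05 -0.05]
```

View pics/p4.png

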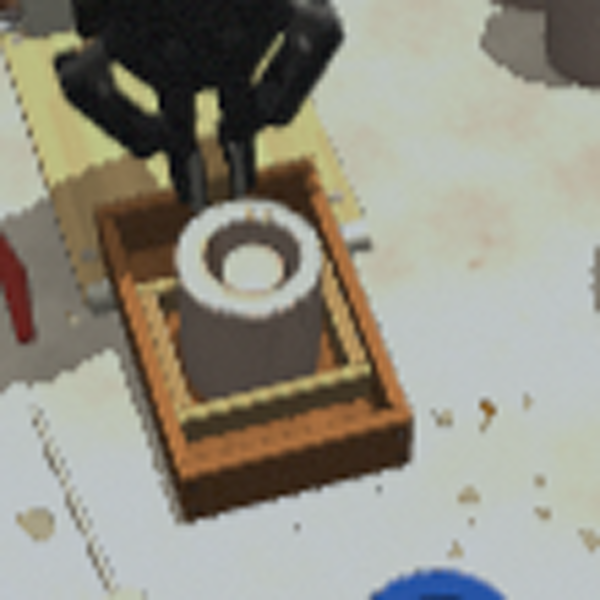

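The lead edge is now over the sill. The rear-bottom corners are at full-image (213.4,205.7) and (255.2,195.3). I'll check those against the bench.

```bash
python3 -c "
from h import *
np.set_printoptions(precision=1,suppress=True)
a=1.419;d=np.array([np.cos(a),np.sin(a),0]);l=np.array([-d[1],d[0],0])
for z in(0,4,8):
  P=[ray('scene',p,z) for p in((213.4,205.7),(255.2,195.3))]; print(z,P,[((p-DO)@d,(p-DO)@l) for p in P])
P=[ray('scene',p,0) for p in((222,215.8),(262,203.5))];print('start',[((p-DO)@d,(p-DO)@l) for p in P])
"
```

```text
0 [array([ 419.1, -130.5,    0. ]), array([ 527.5, -149.2,    0. ])] [(np.float64(-145.2413614357792), np.float64(63.41900315204784)), (np.float64(-147.40706128777734), np.float64(-46.50099271506747))]
4 [array([ 418.3, -133.4,    4. ]), array([ 526.1, -152.1,    4. ])] [(np.float64(-148.24847776479135), np.float64(63.83229813129182)), (np.float64(-150.40306750581252), np.float64(-45.52380456680971))]
8 [array([ 417.4, -136.3,    8. ]), array([ 524.6, -154.9,    8. ])] [(np.float64(-151.2555940938036), np.float64(64.24559311053565)), (np.float64(-153.3990737238477), np.float64(-44.546616418551956))]
start [(np.float64(-182.07659579343834), np.float64(51.18900739772322)), (np.float64(-177.8165903299008), np.float64(-54.38254061178186))]
```

At z=0 the tail measures x=-146, exactly as the kinematics predict, so the rear is on the bench and the lead edge is about 11 mm past the sill. I'll raise the tilt to about 0.22 rad and pull on, so the underside clears the sill until the centre of mass is past it.

Call:
carry_out --pt "0 0 0 0 0" --pt "-0.15 0 -0.2 0 0" --pt "-0.15 0 -0.2 0 0" --pt "-0.2 0 -0.2 0 0" --pt "-0.2 0 -0.2 0 0" --pt "-0.2 0 -0.25 0 0" --pt "0 0 0 0 0"

```text
t: 7.12
ee_pos: [492.5, -24.0, 258.6]
tool_rot: [0.0, 0.759, 0.651, -0.0]
wrist_force: [-0.0, -0.0, -6.1]
grip_width: 12.1
grasp_force: 19.5
```

Call:
carry_out --pt "0.5 0.05 0 0 0" --pt "0.7 0.1 0 0 0" --pt "0.7 0.1 0 0 0" --pt "0.7 0.1 0 0 0" --pt "0.7 0.1 0 0 0" --pt "0.7 0.1 0 0 0" --pt "0.7 0.1 0 0 0" --pt "0 0 0 0 0"

```text
t: 7.78
ee_pos: [506.4, 24.3, 258.4]
tool_rot: [-0.0, 0.758, 0.652, 0.001]
wrist_force: [-0.0, 2.0, -1.0]
grip_width: 11.9
grasp_force: 20.1
```

```bash
python3 -c "
from h import *
print(where()['ft_torque'])"
```

```text
t 7.7833 tcp [506.36  24.33 258.41] yaw 1.420972653020404 z [ 0.  0. -1.] grasp [506.47  24.51 103.41] dock [ 21.18   0.54 103.41] F [-0.05  1.97 -0.97] w 11.895529865234984 gf 20.145183205604553
q [ 0.61  0.33 -0.85  1.9   0.28  1.04 -0.51]
[ 0.54 -0.05 -0.04]
```

Call:
carry_out --pt "0.6 0 0 0 0" --pt "0.6 0 0 0 0" --pt "0.6 0 0 0 0" --pt "0.6 0 0 0 0" --pt "0.6 0 0 0 0" --pt "0.3 0 0 0 0" --pt "0 0 0 0 0" --pt "0 0 0 0 0"

```text
t: 8.45
ee_pos: [511.1, 55.6, 258.5]
tool_rot: [-0.0, 0.759, 0.652, 0.001]
wrist_force: [-0.2, 2.0, -2.3]
grip_width: 11.4
grasp_force: 20.0
```

```bash
python3 -c "
from h import *
print(where()['ft_torque'])
b=get_image('scene')[85:205,165:285]
cv2.imwrite('pics/p5.png',cv2.resize(b,(600,600),interpolation=2)[:,:,::-1])"
```

```text
t 8.45 tcp [511.12  55.6  258.47] yaw 1.4194728500057339 z [ 0.  0. -1.] grasp [511.22  55.73 103.47] dock [ 52.76   0.56 103.47] F [-0.2   1.96 -2.27] w 11.44307768160321 gf 20.04451096057892
q [ 0.55  0.35 -0.85  1.88  0.3   1.04 -0.58]
[ 0.49  0.03 -0.04]
```

View pics/p5.png

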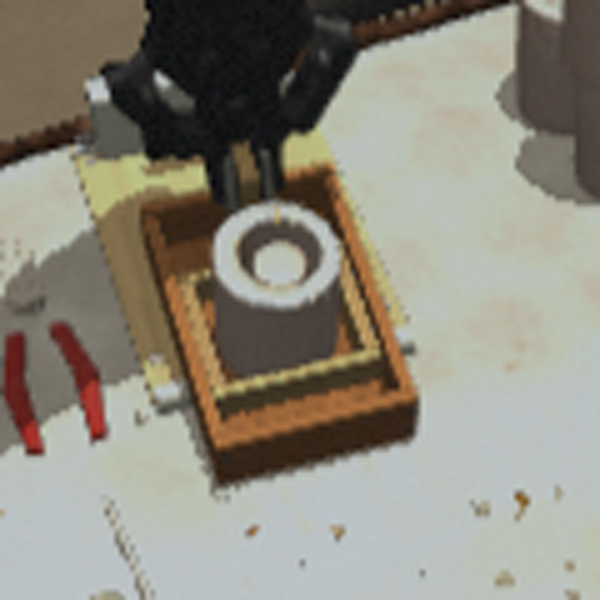

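The carrier is straddling the sill, with rear corners at crop (220,485) and (415,435), the mould upright, and the bystanders untouched. I'll tip the nose down while moving on.

Call:
carry_out --pt "0.25 0 0.2 0 0" --pt "0.25 0 0.2 0 0" --pt "0.25 0 0.2 0 0" --pt "0.25 0 0.2 0 0" --pt "0.25 0 0.2 0 0" --pt "0 0 0 0 0"

```text
t: 9.0
ee_pos: [513.2, 67.9, 248.6]
tool_rot: [0.0, 0.759, 0.652, 0.001]
wrist_force: [-0.8, 3.7, 4.6]
grip_width: 11.8
grasp_force: 21.3
```

```bash
python3 -c "
from h import *
print(where()['ft_torque'])"
```

```text
t 9.0 tcp [513.18  67.92 248.56] yaw 1.4192463621658469 z [ 0.  0. -1.] grasp [513.36  67.98  93.56] dock [65.18  0.3  93.56] F [-0.79  3.67  4.57] w 11.785234154350121 gf 21.255980730056763
q [ 0.51  0.37 -0.85  1.88  0.32  1.03 -0.62]
[ 0.52  0.27 -0.1 ]
```

Call:
carry_out --pt "0.3 0 0.1 0 0" --pt "0.3 0 0.2 0 0" --pt "0.3 0 0.2 0 0" --pt "0.3 0 0.2 0 0" --pt "0.2 0 0.2 0 0" --pt "0 0 0 0 0"

```text
t: 9.5
ee_pos: [514.9, 81.4, 238.7]
tool_rot: [-0.0, 0.759, 0.652, -0.0]
wrist_force: [0.9, -1.7, -2.2]
grip_width: 11.8
grasp_force: 20.3
```

```bash
python3 -c "
from h import *
print(where()['ft_torque'])
b=get_image('scene')[85:205,165:285]
cv2.imwrite('pics/p6.png',cv2.resize(b,(600,600),interpolation=2)[:,:,::-1])"
```

```text
t 9.5 tcp [514.93  81.42 238.68] yaw 1.4192667922911113 z [-0.  0. -1.] grasp [514.86  81.43  83.68] dock [78.7   0.85 83.68] F [ 0.92 -1.69 -2.17] w 11.84678512740712 gf 20.334260165691376
q [ 0.48  0.39 -0.84  1.88  0.34  1.02 -0.66]
[-0.5  -0.04  0.09]
```

View pics/p6.png

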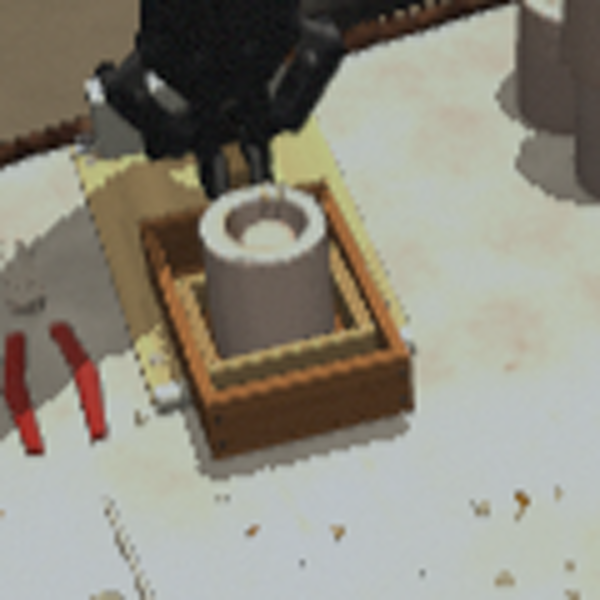

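It has tipped nose-down: the rear corners are lifted at crop (215,458) and (412,410), with a shadow below. I'll pull on along the floor.

Call:
carry_out --pt "0.5 0 0 0 0" --pt "0.6 0 0 0 0" --pt "0.6 0 0.05 0 0" --pt "0.6 0 0 0 0" --pt "0.6 0 0 0 0" --pt "0.6 0 0.05 0 0" --pt "0.6 0 0 0 0" --pt "0.5 0 0 0 0" --pt "0 0 0 0 0"

```text
t: 10.3
ee_pos: [522.0, 128.1, 238.3]
tool_rot: [-0.0, 0.758, 0.652, 0.0]
wrist_force: [-0.2, 1.8, -4.6]
grip_width: 11.8
grasp_force: 19.9
```

```bash
python3 -c "
from h import *
print(where()['ft_torque'])"
```

```text
t 10.3 tcp [521.96 128.11 238.33] yaw 1.4203429892339747 z [ 0.  0. -1.] grasp [522.   128.28  83.33] dock [126.1    0.87  83.33] F [-0.23  1.82 -4.6 ] w 11.802378238073258 gf 19.89663988351822
q [ 0.38  0.43 -0.84  1.84  0.37  1.03 -0.75]
[0.43 0.   0.03]
```

Call:
carry_out --pt "0.3 0 0.1 0 0" --pt "0.3 0 0.05 0 0" --pt "0.3 0 0 0 0" --pt "0.3 0 0 0 0" --pt "0.2 0 0 0 0" --pt "0.2 0 0 0 0" --pt "0 0 0 0 0"

```text
t: 10.88
ee_pos: [525.2, 141.7, 237.5]
tool_rot: [0.001, 0.759, 0.651, 0.0]
wrist_force: [0.3, -5.5, 5.5]
grip_width: 11.9
grasp_force: 22.1
```

Call:
carry_out --pt "0.15 0 0 0 0" --pt "0.15 0 0 0 0" --pt "0.1 0 0 0 0" --pt "0 0 0 0 0"

```text
t: 11.22
ee_pos: [525.8, 145.5, 237.5]
tool_rot: [0.001, 0.759, 0.651, 0.0]
wrist_force: [0.1, -6.0, 5.7]
grip_width: 11.8
grasp_force: 22.0
```

```bash
python3 -c "
from h import *
print(where()['ft_torque'])"
```

```text
t 11.2167 tcp [525.8  145.46 237.52] yaw 1.4174542144539644 z [ 0. -0. -1.] grasp [526.09 145.22  82.52] dock [143.46  -0.61  82.52] F [ 0.06 -5.97  5.74] w 11.810198107539025 gf 22.038532197475433
q [ 0.34  0.45 -0.84  1.82  0.39  1.04 -0.79]
[-1.19  0.08 -0.05]
```

Call:
carry_out --pt "0 0 -0.1 0 0" --pt "0 0 0 0 0"

```text
t: 11.38
ee_pos: [525.0, 146.3, 237.6]
tool_rot: [-0.0, 0.759, 0.651, 0.0]
wrist_force: [0.9, -0.0, -3.9]
grip_width: 12.1
grasp_force: 20.6
```

Call:
carry_out --pt "0.15 0 0 0 0" --pt "0.15 0 0 0 0" --pt "0 0 0 0 0"

```text
t: 11.63
ee_pos: [525.2, 149.9, 237.5]
tool_rot: [-0.0, 0.759, 0.652, -0.0]
wrist_force: [-0.0, 1.7, -4.1]
grip_width: 11.4
grasp_force: 21.2
```

```bash
python3 -c "
from h import *
print(where()['ft_torque'])
b=get_image('scene');cv2.imwrite('pics/n1.png',b[:,:,::-1])
h=cv2.cvtColor(b,cv2.COLOR_RGB2HSV);m=((h[...,0]<14)&(h[...,1]>100)).astype(np.uint8);m[:,:190]=0;m[:,265:]=0;m[205:]=0;m[:90]=0
ct=max(cv2.findContours(m,0,1)[0],key=cv2.contourArea)[:,0]
L=ct[np.argmax(ct@[-.35,.95])];Rr=ct[np.argmax(ct@[.9,.5])];print(L,Rr,cv2.boundingRect(ct))
a=1.419;d=np.array([np.cos(a),np.sin(a),0]);l=np.array([-d[1],d[0],0])
for z in(6,14,20):
  print(z,[(((p-DO)@d).round(1),((p-DO)@l).round(1)) for p in (ray('scene',L+[0,.5],z),ray('scene',Rr+[.5,.5],z))])
for x in(0,8,15):
  for z in (6,14):
    print('pred',x,z,[proj('scene',DO+d*x+l*y+[0,0,z]) for y in(55,-55)])
for v in range(125,205,2): print(v,''.join('#' if q else '.' for q in m[v,190:265]))
"
```

```text
t 11.6333 tcp [525.21 149.87 237.45] yaw 1.41945416833476 z [-0.  0. -1.] grasp [525.14 149.94  82.45] dock [147.98   1.05  82.45] F [-0.04  1.68 -4.08] w 11.372047221655077 gf 21.160618364810944
q [ 0.34  0.45 -0.84  1.82  0.39  1.04 -0.8 ]
[ 0.24 -0.06 -0.01]
[223  98] [249  90] (222, 90, 28, 9)
6 [(np.float64(251.4), np.float64(-72.2)), (np.float64(263.0), np.float64(-164.2))]
14 [(np.float64(241.3), np.float64(-69.9)), (np.float64(252.7), np.float64(-161.0))]
20 [(np.float64(233.7), np.float64(-68.2)), (np.float64(245.0), np.float64(-158.6))]
pred 0 6 [array([202.72, 163.09]), array([241.27, 153.7 ])]
pred 0 14 [array([202.39, 161.07]), array([241.17, 151.67])]
pred 8 6 [array([202.03, 161.06]), array([240.42, 151.75])]
pred 8 14 [array([201.69, 159.04]), array([240.32, 149.71])]
pred 15 6 [array([201.43, 159.3 ]), array([239.69, 150.06])]
pred 15 14 [array([201.09, 157.27]), array([239.58, 148.02])]
125 .#.....................................#...................................
127 ..##...................................###.................................
129 ...#..............
[... 2317 characters left out ...]
............................................................
189 ...........................................................................
191 ...........................................................................
193 ...........................................................................
195 ...........................................................................
197 ...........................................................................
199 ...........................................................................
201 ...........................................................................
203 ...........................................................................
```

The rear edge now sits at about x=8–12 mm. I'll let go so it settles flat, look again numerically, then regrip and press home.

Call:
carry_out --pt "0 0 0 0 0.25" --pt "0 0 0 0 0.3" --pt "0 0 0 0 0.3" --pt "0 0 0 0 0.3" --pt "0 0 0 0 0.3"

```text
t: 12.1
ee_pos: [525.6, 149.3, 237.9]
tool_rot: [0.0, 0.759, 0.651, 0.0]
wrist_force: [-0.5, -0.1, -0.5]
grip_width: 25.4
grasp_force: 0.0
```

```bash
cat >> h.py <<'E'
def tail(name):
    b=get_image('scene');cv2.imwrite(f'pics/{name}.png',b[:,:,::-1])
    g=b[138:168,190:255].astype(int)
    # reddish wood: r-b; bottom edge of rear wall per column
    w=(b[...,0].astype(int)-b[...,2]>22)&(b[...,0].astype(int)<1.0*255)&(b[...,0]>1.35*b[...,1])
    for v in range(138,168): print(v,''.join('#' if q else '.' for q in w[v,190:255]))
E
python3 -c "
from h import *
where();tail('n2')"
```

```text
t 12.1 tcp [525.55 149.31 237.87] yaw 1.4187988407491072 z [ 0. -0. -1.] grasp [525.61 149.3   82.87] dock [147.42   0.49  82.87] F [-0.52 -0.14 -0.5 ] w 25.42087200943362 gf 0.0
q [ 0.34  0.45 -0.84  1.82  0.39  1.04 -0.8 ]
138 ....####...................................#####.................
139 .....####..................................#####.................
140 .....####...#.............................######.................
141 .....####............................############................
142 ......####.......................###############.................
143 ......####...................###################.................
144 ......####...............######################..................
145 .......####.........###########################..................
146 .......####.....#.##############################.................
147 .......####.####################################.................
148 ........#######################################..................
149 ........#######################################..................
150 ........#######################
[... 524 characters left out ...]

158 ...........##.#####..............................................
159 ...........####..................................................
160 .................................................................
161 .................................................................
162 .................................................................
163 .................................................................
164 .................................................................
165 .................................................................
166 .................................................................
167 .................................................................
```

Call:
carry_out --pt "0 0 0 0 0.1" --pt "0 0 0 0 0" --pt "0 0 0 0 0" --pt "0 0 0 0 0" --pt "0.15 0 0 0 0" --pt "0.15 0 0 0 0" --pt "0 0 0 0 0"

```text
t: 12.73
ee_pos: [526.1, 151.6, 237.8]
tool_rot: [0.001, 0.759, 0.651, -0.001]
wrist_force: [-2.1, -5.1, 6.1]
grip_width: 11.6
grasp_force: 24.3
```

Call:
carry_out --pt "0.1 0 0 0 0" --pt "0.1 0 0 0 0" --pt "0.1 0 0 0 0" --pt "0 0 0 0 0"

```text
t: 13.07
ee_pos: [526.7, 154.5, 237.8]
tool_rot: [0.001, 0.759, 0.651, -0.0]
wrist_force: [-0.7, -5.1, 3.4]
grip_width: 11.6
grasp_force: 24.1
```

```bash
python3 -c "
from h import *
print(where()['ft_torque'])"
```

```text
t 13.0667 tcp [526.68 154.5  237.78] yaw 1.4180331686354015 z [ 0. -0. -1.] grasp [526.74 154.29  82.78] dock [152.53   0.12  82.78] F [-0.67 -5.06  3.44] w 11.629589418659673 gf 24.139427840709686
q [ 0.33  0.46 -0.84  1.81  0.39  1.05 -0.81]
[-1.05  0.14 -0.02]
```

Call:
carry_out --pt "0.1 0 0 0 0" --pt "0.1 0 0 0 0" --pt "0 0 0 0 0"

```text
t: 13.32
ee_pos: [527.0, 156.6, 237.8]
tool_rot: [0.001, 0.759, 0.651, -0.0]
wrist_force: [-0.1, -5.0, 3.7]
grip_width: 11.6
grasp_force: 24.1
```

Call:
carry_out --pt "0.1 0 0 0 0" --pt "0.1 0 0 0 0" --pt "0 0 0 0 0"

```text
t: 13.57
ee_pos: [527.2, 158.7, 237.8]
tool_rot: [0.0, 0.759, 0.651, -0.0]
wrist_force: [-0.4, -4.7, 4.7]
grip_width: 11.3
grasp_force: 24.2
```

Call:
carry_out --pt "0.1 0 0 0 0" --pt "0.1 0 0 0 0" --pt "0 0 0 0 0"

```text
t: 13.82
ee_pos: [527.5, 159.8, 237.8]
tool_rot: [0.001, 0.759, 0.651, -0.001]
wrist_force: [-2.8, -9.3, 8.1]
grip_width: 11.4
grasp_force: 24.7
```

Call:
carry_out --pt "0.1 0 0 0 0" --pt "0.05 0 0 0 0" --pt "0 0 0 0 0"

```text
t: 14.07
ee_pos: [527.7, 160.2, 237.7]
tool_rot: [0.001, 0.759, 0.651, -0.002]
wrist_force: [-5.4, -14.2, 12.7]
grip_width: 11.9
grasp_force: 25.4
```

```bash
python3 -c "
from h import *
print(where()['ft_torque']);tail('n3')"
```

```text
t 14.0667 tcp [527.68 160.24 237.74] yaw 1.4166463570189127 z [-0. -0. -1.] grasp [527.46 159.47  82.74] dock [157.76   0.19  82.74] F [ -5.41 -14.17  12.73] w 11.887945309426952 gf 25.41606903076172
q [ 0.31  0.46 -0.83  1.8   0.4   1.05 -0.82]
[-2.85  1.14  0.16]
138 .....####...#..........................#########.................
139 .....####.........................##############.................
140 .....####.....................##################.................
141 ......####................#####################..................
142 ......####...........#########################...................
143 ......#####.......##############################.................
144 .......####..###################################.................
145 .......#########################################.................
146 .......#######################################...................
147 ........######################################.#.................
148 ........########################################.................
149 ........###.##################################..............
[... 565 characters left out ...]

158 .................................................................
159 .................................................................
160 .................................................................
161 .................................................................
162 .................................................................
163 .................................................................
164 .................................................................
165 .................................................................
166 .................................................................
167 .................................................................
```

The force is climbing at lead ≈180 mm, so it is in contact with the stop. I'll hold the press briefly, ease off and release.

Call:
carry_out --pt "0 0 0 0 0" --pt "0 0 0 0 0" --pt "0 0 0 0 0" --pt "0 0 0 0 0"

```text
t: 14.45
ee_pos: [527.7, 160.2, 237.8]
tool_rot: [0.001, 0.759, 0.651, -0.002]
wrist_force: [-5.3, -14.4, 13.0]
grip_width: 11.8
grasp_force: 25.4
```

Call:
carry_out --pt "-0.1 0 -0.1 0 0.1" --pt "0 0 0 0 0.4" --pt "0 0 0 0 0.6" --pt "0 0 0 0 0.8" --pt "0 0 0 0 1" --pt "0 0 0 0 1"

```text
t: 14.95
ee_pos: [527.3, 162.1, 238.7]
tool_rot: [-0.0, 0.759, 0.652, 0.0]
wrist_force: [0.0, 0.2, 1.0]
grip_width: 70.9
grasp_force: 0.0
```

```bash
python3 -c "
from h import *
print(where()['ft_torque']);tail('n4')
a=DY;d=np.array([np.cos(a),np.sin(a),0]);l=np.array([-d[1],d[0],0])
for x in(14,20):
  for z in (6,14): print('pred',x,z,[proj('scene',DO+d*x+l*y+[0,0,z]).round(1) for y in(55,-55)],'rim',[proj('scene',DO+d*x+l*y+[0,0,z+42]).round(1) for y in(55,-55)])"
```

```text
t 14.95 tcp [527.26 162.09 238.7 ] yaw 1.4193667491170432 z [ 0.  0. -1.] grasp [527.27 162.16  83.7 ] dock [160.39   0.79  83.7 ] F [0.03 0.17 0.97] w 70.87973331520976 gf 0.0
q [ 0.31  0.46 -0.84  1.8   0.39  1.05 -0.82]
[-0.04  0.01 -0.01]
138 .....###....#..........................#########.................
139 .....####..........................#############.................
140 .....####......................#################.................
141 ......####................######################.................
142 ......####............########################...................
143 ......####........#############################..................
144 .......####...##################################.................
145 .......#########################################.................
146 .......########################################..................
147 ........######################################.#.................
148 ........########################################.................
149 ........###.##################################...................
150 .........##.#
[... 974 characters left out ...]
..........................................................
165 .................................................................
166 .................................................................
167 .................................................................
pred 14 6 [array([201.5, 159.5]), array([239.8, 150.3])] rim [array([199.7, 148.6]), array([239.2, 139.3])]
pred 14 14 [array([201.2, 157.5]), array([239.7, 148.3])] rim [array([199.4, 146.5]), array([239.1, 137.1])]
pred 20 6 [array([201., 158.]), array([239.2, 148.9])] rim [array([199.2, 147.1]), array([238.6, 137.9])]
pred 20 14 [array([200.7, 156. ]), array([239.1, 146.8])] rim [array([198.8, 145. ]), array([238.5, 135.7])]
```

The image barely changed between pressed and released, with rear corners at about (201.5,157.5) and (238,149.5). That matches a flat carrier with its tail at x≈20. To seat it squarely for certain, I'll press once more, low on the rear wall.

Call:
carry_out --pt "0 0 -2 0 1" --pt "0 0 -3 0 1" --pt "0 0 -2 0 1" --pt "-3 0 0 0 0.5" --pt "-3.5 0 0 0 0.5" --pt "-3.5 0 0 0 0.5" --pt "-3.5 0 0 0 0.5" --pt "-3 0 0 0 0.5" --pt "-2.5 0 0 0 0.5" --pt "0 0 0 0 0.5"

```text
t: 15.83
ee_pos: [498.0, -31.6, 308.5]
tool_rot: [0.001, 0.761, 0.649, -0.001]
wrist_force: [0.3, -0.8, 0.4]
grip_width: 42.3
grasp_force: 0.0
```

```bash
python3 -c "
from h import *
g=DO+[np.cos(DY)*-25,np.sin(DY)*-25,46];where(g)"
```

```text
t 15.8333 tcp [498.02 -31.57 308.47] yaw 1.4119083195702087 z [-0. -0. -1.] grasp [497.92 -31.93 153.47] dock [-35.91   0.46 153.47] F [ 0.3  -0.77  0.37] w 42.30474756682861 gf 0.0
q [ 0.73  0.23 -0.83  1.87  0.19  1.12 -0.33]
shift tool cm [ 1.12  0.04 10.74]
```

Call:
carry_out --pt "0 0 3 0 0.5" --pt "0 0 3 0 0.5" --pt "0 0 3 0 0.5" --pt "0 0 1.7 0 0.5" --pt "0 0 0 0 0.5" --pt "0 0 0 0 0.5"

```text
t: 16.33
ee_pos: [498.6, -25.5, 201.6]
tool_rot: [-0.001, 0.758, 0.652, -0.0]
wrist_force: [0.1, -0.7, 0.3]
grip_width: 42.7
grasp_force: 0.0
```

Call:
carry_out --pt "0.7 0 0 0 0.5" --pt "0.7 0 0 0 0.5" --pt "0.3 0 0 0 0.5" --pt "0 0 0 0 0.5"

```text
t: 16.67
ee_pos: [501.6, -8.0, 202.7]
tool_rot: [0.001, 0.758, 0.652, 0.001]
wrist_force: [-0.4, -0.2, 0.9]
grip_width: 43.1
grasp_force: 0.0
```

```bash
python3 -c "
from h import *
where()"
```

```text
t 16.6667 tcp [501.64  -7.96 202.74] yaw 1.4205450541471842 z [ 0.  0. -1.] grasp [501.93  -7.95  47.74] dock [-11.6    0.11  47.74] F [-0.38 -0.23  0.91] w 43.10046985251731 gf 0.0
q [ 0.61  0.4  -0.78  1.96  0.35  0.93 -0.49]
```

Call:
carry_out --pt "0.5 0 0 0 0.5" --pt "0.5 0 0 0 0.5" --pt "0.2 0 0 0 0.5" --pt "0.2 0 0 0 0.5" --pt "0 0 0 0 0.5"

```text
t: 17.08
ee_pos: [503.3, 5.0, 201.7]
tool_rot: [-0.0, 0.759, 0.652, 0.0]
wrist_force: [0.1, -1.1, 0.3]
grip_width: 42.6
grasp_force: 0.0
```

Call:
carry_out --pt "0.15 0 0 0 0.5" --pt "0.15 0 0 0 0.5" --pt "0 0 0 0 0.5"

```text
t: 17.33
ee_pos: [503.8, 7.7, 201.7]
tool_rot: [-0.0, 0.759, 0.651, 0.0]
wrist_force: [0.2, -0.2, 0.1]
grip_width: 43.1
grasp_force: 0.0
```

Call:
carry_out --pt "0.1 0 0 0 0.5" --pt "0.1 0 0 0 0.5" --pt "0 0 0 0 0.5"

```text
t: 17.58
ee_pos: [504.1, 9.6, 201.7]
tool_rot: [0.0, 0.759, 0.651, 0.0]
wrist_force: [-0.1, 0.1, -0.3]
grip_width: 42.8
grasp_force: 0.0
```

Call:
carry_out --pt "0.1 0 0 0 0.5" --pt "0.1 0 0 0 0.5" --pt "0 0 0 0 0.5"

```text
t: 17.83
ee_pos: [504.4, 11.7, 201.7]
tool_rot: [0.0, 0.759, 0.651, 0.0]
wrist_force: [0.0, 0.1, 0.4]
grip_width: 42.9
grasp_force: 0.0
```

Call:
carry_out --pt "0.1 0 0 0 0.5" --pt "0.1 0 0 0 0.5" --pt "0 0 0 0 0.5"

```text
t: 18.08
ee_pos: [504.6, 12.6, 201.7]
tool_rot: [0.0, 0.759, 0.651, -0.001]
wrist_force: [-1.3, -4.6, 2.0]
grip_width: 42.6
grasp_force: 2.3
```

Call:
carry_out --pt "0.1 0 0 0 0.5" --pt "0 0 0 0 0.5" --pt "0 0 0 0 0.5"

```text
t: 18.33
ee_pos: [504.6, 12.8, 201.7]
tool_rot: [0.001, 0.759, 0.651, -0.001]
wrist_force: [-2.0, -7.6, 3.8]
grip_width: 42.7
grasp_force: 4.0
```

Call:
carry_out --pt "0.1 0 0 0 0.5" --pt "0.05 0 0 0 0.5" --pt "0 0 0 0 0.5" --pt "0 0 0 0 0.5" --pt "0 0 0 0 0.5" --pt "0 0 0 0 0.5"

```text
t: 18.83
ee_pos: [504.8, 13.1, 201.6]
tool_rot: [0.001, 0.76, 0.65, -0.002]
wrist_force: [-3.6, -12.9, 6.5]
grip_width: 42.6
grasp_force: 6.6
```

Call:
carry_out --pt "-0.2 0 0 0 0.5" --pt "-0.5 0 0 0 0.5" --pt "-1.5 0 0 0 0.5" --pt "-3 0 0 0 0.5" --pt "0 0 -3 0 0.5" --pt "0 0 -3 0 0.5" --pt "0 0 -3 0 0.5" --pt "0 0 -3 0 0.5" --pt "0 0 0 0 0.5" --pt "0 0 0 0 0.5"

```text
t: 19.67
ee_pos: [497.6, -35.4, 323.2]
tool_rot: [0.001, 0.759, 0.651, 0.001]
wrist_force: [-1.2, 0.4, -0.4]
grip_width: 42.9
grasp_force: 0.0
```

```bash
python3 -c "
from h import *
where();b=get_image('scene');o=cv2.imread('pics/scene0.png')[:,:,::-1]
tail('n5')
for n,(u0,u1,v0,v1) in dict(pliers=(155,195,130,180),therm=(182,220,180,248),cup=(333,372,212,258),tin=(290,345,268,342)).items():
  print(n,np.abs(b[v0:v1,u0:u1].astype(int)-o[v0:v1,u0:u1]).mean())"
```

```text
t 19.6667 tcp [497.62 -35.38 323.17] yaw 1.4187965256381507 z [ 0. -0. -1.] grasp [498.15 -35.53 168.17] dock [-39.43  -0.31 168.17] F [-1.17  0.42 -0.4 ] w 42.873691746235465 gf 0.0
q [ 0.75  0.21 -0.85  1.86  0.17  1.15 -0.31]
138 ....#####...#..........................#########.................
139 .....####.........................##############.................
140 .....####.....................#################..................
141 ......####.................###################...................
142 ......####.............#######################...................
143 ......####.........############################..................
144 .......####....#################################.................
145 .......#########################################.................
146 .......#######################################...................
147 ........######################.###############.#.................
148 ........########################################.................
149 ........######################################...................
150 .........##..##############
[... 612 characters left out ...]
........................................................
160 .................................................................
161 .................................................................
162 .................................................................
163 .................................................................
164 .................................................................
165 .................................................................
166 .................................................................
167 .................................................................
pliers 32.318
therm 16.522445820433436
cup 3.4095131921218877
tin 4.407371007371007
```

```bash
python3 -c "
from station import *
print(sign_off())"
```

```text
the job is handed in; nothing more can be done
None
```

I handed the job in at about 20 s: the carrier sits behind the sill, its rear edge about 20 mm past the sill's centre line, pressed against the stop at about 13 N and then released. I inferred flatness from the rear-edge pixels, and the bystander check was inconclusive for the pliers and thermometer, whose image regions changed (probably arm or shadow). No verdict came back.

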